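# Make ready the micrometer stand and lay out its setting rods

## Task

Make ready for checking the micrometer setting rods: wind the stand's crank clockwise until the anvil is right down on its stop, then turn the dial indicator's bezel until the zero mark lines up with the pointer. Snap every setting rod that is in the rack forward out of its spring clips and lay it in the aluminium vee rest beside the drawer, each in a groove of its own with the bar down in both vees; leave the gauge blocks, the C-spanner and the thread micrometer where they lie.

Things in the scene. Friction and masses are not known exactly. Their poses are not given: they have to be found in the camera images.
- drawer: Oak drawer, fixed on the bench: inside 340 mm front to back, 440 mm wide, floor lined with cork (its surface 9 mm above the bench), walls 12 to 18 mm thick, tops 54 to 68 mm above the bench. Origin: centre of its underside; x to its back, y to its left. The front with two brass knobs faces the robot. Rack and stand lie side by side in it, either way round.
- rack: Fixed rack on the cork: two oak rails along x, 14 x 12 mm, at y = +-36 mm, each with 4 uprights (10 mm thick, tops 42 mm up); on the -x face of each is a sprung steel C-clip, 10 mm wide, mouth facing -x (forward). Pairs of clips at x = -97.5, -32.5, 32.5 and 97.5 mm each hold one rod along y, 31 mm above the cork, 60 mm free between them. Origin: on the cork, mid-rack; x to the back.
- rest: Loose cast aluminium vee rest (0.9 kg, 250 mm along x, 150 mm along y, base board 10 mm thick) on the bench left of the drawer: two combs at y = +-36 mm, each 11 mm thick with four open vee notches, making four grooves along y, 55 mm apart. A bar in a groove rests in both combs, its square grip between the combs. Origin: centre of its underside; z up.
- crank (a joint): Crank of the micrometer stand, rad. 0 = anvil right down, crank against its stop; it grows anticlockwise seen from above (anvil rises 3 mm a turn), so it is wound down clockwise. Range 0 to 15 (over two turns), starts at 7 to 13. It turns about the vertical line through point crank_axis, takes about 1.5 N at the handle and stays where it is left.
- crank_axis (a point): Point on the crank's vertical axis, at the height of the middle of the handle. Its axes are those of the stand (x from the crank towards the dial).
- crank_handle (a point): Middle of the crank's upright knurled steel handle, a sleeve of 16 mm diameter and 24 mm tall that spins freely on its pin, 40 mm from the crank's axis. The crank arm's top is 12 mm below this point. At crank = 0 the handle is on the -x side of the axis (the side away from the dial).
- bezel (a joint): Turn of the indicator's knurled bezel with its face, rad, growing anticlockwise seen from above; no stop in use, stays where it is left (friction 0.03 N m). Equal values of bezel and pointer bring the zero mark in line with the pointer; so does a difference of a full turn.
- pointer (a joint): Turn of the indicator's pointer, rad, anticlockwise from above, measured from the same direction as the bezel. It is driven by the anvil: always -0.6 times the crank's value, so 0 with the anvil right down.
- dial_centre (a point): Dial indicator: black, face up, on the far end of the stand 120 mm from the crank's axis. This point is on its vertical axis at the middle height of the bezel. The bezel is a knurled ring of 57 mm diameter, 12 mm high (6 mm above and below this point), with nothing in the way beside or 15 mm below it; it can be gripped across its diameter from above.
- zero_mark (a point): The zero mark: a broad black bar with a diamond at its inner end on the white face, which turns with the bezel; this point is 21 mm from the centre. The other graduations are thin lines, 50 to the turn.
- pointer_tip (a point): End of the thin black pointer, 21 mm from the centre of the dial; it has a short thick tail on the other side.
- block0: Ground steel gauge block 75 x 35 x 9 mm lying on the cork beside the stand; leave alone.
- block1: Two gauge blocks wrung together, 55 x 35 x 9 mm with 40 x 35 x 7 mm on top; leave alone.
- spanner: Brass C-spanner 150 mm long, 8 mm thick, lying on the cork on the other side of the stand; leave alone.
- micrometer: Nickel-plated thread micrometer 150 mm long lying on the bench left of the rest; leave alone.
- rod0: Micrometer setting rod: round ground steel bar of 12 mm diameter, 100 mm long, with a square black insulating grip 20 x 20 mm and 40 mm long at its middle, about 0.15 kg. Origin: its centre; y along the bar. At the start it is absent or clipped in the rack, 40 mm above the bench: pull it out level along the rack's -x (10 to 16 N at first, clear of the jaws after 14 mm), then lift.
- groove0 (a point): Middle of groove 0 of the vee rest (x = -82.5 mm on it): where the centre of a rod lies when it rests there, 36 mm above the bench and 26 mm above the rest's board; the groove runs along y. The notches are 22 mm wide at the top, 8 mm above this point.
- rod1: Micrometer setting rod: round ground steel bar of 12 mm diameter, 113 mm long, with a square black insulating grip 20 x 20 mm and 40 mm long at its middle, about 0.15 kg. Origin: its centre; y along the bar. At the start it is absent or clipped in the rack, 40 mm above the bench: pull it out level along the rack's -x (10 to 16 N at first, clear of the jaws after 14 mm), then lift.
- groove1 (a point): Middle of groove 1 of the vee rest (x = -27.5 mm on it): where the centre of a rod lies when it rests there, 36 mm above the bench and 26 mm above the rest's board; the groove runs along y. The notches are 22 mm wide at the top, 8 mm above this point.
- rod2: Micrometer setting rod: round ground steel bar of 12 mm diameter, 126 mm long, with a square black insulating grip 20 x 20 mm and 40 mm long at its middle, about 0.15 kg. Origin: its centre; y along the bar. At the start it is absent or clipped in the rack, 40 mm above the bench: pull it out level along the rack's -x (10 to 16 N at first, clear of the jaws after 14 mm), then lift.
- groove2 (a point): Middle of groove 2 of the vee rest (x = 27.5 mm on it): where the centre of a rod lies when it rests there, 36 mm above the bench and 26 mm above the rest's board; the groove runs along y. The notches are 22 mm wide at the top, 8 mm above this point.
- rod3: Micrometer setting rod: round ground steel bar of 12 mm diameter, 140 mm long, with a square black insulating grip 20 x 20 mm and 40 mm long at its middle, about 0.15 kg. Origin: its centre; y along the bar. At the start it is absent or clipped in the rack, 40 mm above the bench: pull it out level along the rack's -x (10 to 16 N at first, clear of the jaws after 14 mm), then lift.
- groove3 (a point): Middle of groove 3 of the vee rest (x = 82.5 mm on it): where the centre of a rod lies when it rests there, 36 mm above the bench and 26 mm above the rest's board; the groove runs along y. The notches are 22 mm wide at the top, 8 mm above this point.

How it is judged:
By the outcome, as a careful person would: the job done as asked, in the order asked, and still so for the second after the job is handed in, with the robot touching nothing.
Of rod0, rod1, rod2, rod3 only 3 to 4 are there at a start; the rules pass over those that are not, and their reading is None.
At some moment in a run one of rest may be knocked a few centimetres aside while the robot is not near it.
Once in a run the grip may slacken for a moment while it holds something.
It also fails if it takes over 210 s, if anything falls off the work surface, if the arm or the gripper's body presses on something with over 40 N, if the wrist force passes 120 N, or if a joint passes its speed limit or range.

## Robot

A 6-joint arm with a two-finger parallel gripper is mounted at the origin on the work surface. World frame = base frame: x ahead of the robot, y to its left, z up, the work surface at z = 0. Lengths are in m, angles in rad, forces in N, time in s.
With the tool pointing down it reaches from about 0.3 to 0.775 m from the base axis. Payload 14.6 kg.
Tool frame: the origin (TCP) lies on the mounting face of the last link; the fingertips stand ahead of it and the grasp point (between the pads) lies 155 mm ahead of it (finger_overhang is the z of the fingertips in the tool frame, in m); z points along the fingers, y is the line along which they close (so a half turn about z gives the same grasp; the last joint's range is limited). The gripper opens to 85 mm and grips with 20 to 120 N. Pads are 22 mm wide; open, the fingers measure 114 mm over their backs; the gripper's body (76 mm by 85 mm) begins 54 mm behind the grasp point. The pads swing forward as they close: fully open they stand 13 mm farther back than shut.
Start: joints at [-1.274, 0.3, 1.521, -0, 1.321, -0.067], TCP at [0.196, -0.514, 0.405] pointing down, gripper open.
Joint ranges: [-3.03, 3.03], [-0.79, 2.21], [0.23, 2.52], [-1.04, 4.18], [0, 3.07], [-2.55, 2.55]. Speed limits (rad/s): [2.22, 2.22, 2.57, 3.14, 3.14, 3.14].

## Interface

Orientations are given as a rotation vector (axis times angle).
In Python, from bench import * gives the robot as it stands.
- The arm moves only by the shell command python3 -m pendant 'ROWS'. ROWS is JSON, a list of rows, each a list of 3 entries, a list of its own where there are three numbers: the shift along the tool's x, y, z in mm, then the turn, a rotation vector about the tool's x, y, z in degrees, then the gripper command: -1 is shut, 1 is fully open, values between are in proportion. A call has exactly 8 rows; each row is the pose to reach, as a shift and turn from the pose commanded when the call began, along the tool's axes at that moment; what a row does not reach only later rows make up. A row lasts 1/10 s, in which the tool goes at most 50 mm and 8.59 degrees, less where a joint would pass 70% of its speed; a pose out of reach is approached as far as the arm can. A call with a gripper value outside its range is refused whole. The fingers move at their own pace and stop on an object; the grip force is fixed at half the most. Time passes only in rows, so rows that repeat a pose let the fingers close, or fill a call up. It gives the time, the measured TCP pose, the force, the opening and the grip force at its end, in the units of the state.
- state(): the state, without advancing time (a new reading comes with each control period).
- read_camera(name): name is "scene" or "side" or "wrist"; returns a dict with "image" (480x640x3 uint8, red, green, blue), "z_map" (480x640 float32, m along the optical axis (not along the pixel's ray), 0 where there is no reading), "fx", "fy", "cx", "cy" (pixels), "eye" and "orientation" of the camera in the world; the wrist camera has in their place "hand_eye" (4x4, takes a point from camera to tool coordinates, whose origin is the TCP and whose axes are the flange's). Camera axes: x right, y down, z forward; pixel columns grow to the right and rows downward; lengths in m; the calibration is good to about 2 mm. A picture is of the moment at which its call begins: read the wrist's pose just before it.
- close_job(): hands the job in; it is judged then, once.
The state is a dict: "t": time; "joint_pos": joint angles; "qd": joint speeds; "joint_efforts": joint torques, N m; "eef_pos": TCP position; "tcp_rot": TCP orientation; "contact_force": force on the tool from outside, world axes, zero at the start; "wrist_torque": the same for the moment, N m; "opening": opening from 0.0 (shut) to 1.0 (fully open); "grip_force": force on a finger pad.
Only numpy, scipy, OpenCV 4.12 (cv2) and the standard library are available. Lean on these libraries where they do the work, as an engineer would, in place of code of your own. Each camera call takes 0.05 s, during which the arm holds its last target. There are 200 camera calls.

## Working session

There is one attempt and no reset: what is moved stays moved. The work goes in short steps, Python scripts to look and compute and a shell command to move; the robot and the scene stay as the last step left them, time stands still between calls to the robot, and variables do not carry over. Pictures are saved under pics/ and viewed, at most 14 in all, crops included, and the job is handed in when it is done.

```bash
mkdir -p pics; ls
python3 - <<'E'
from bench import *
import cv2
s=state();print(s)
for n in("scene","side"):
    c=read_camera(n);cv2.imwrite(f"pics/{n}0.png",c["image"][:,:,::-1]);print(n,c["fx"],c["cx"],c["cy"],c["eye"],c["orientation"])
c=read_camera("wrist");print(c["hand_eye"],c["fx"])
E
```

```text
pics
{'t': 0.0, 'joint_pos': array([-1.27358464e+00,  3.00490526e-01,  1.52161093e+00,  2.49779563e-06,
        1.32068969e+00, -6.66138903e-02]), 'qd': array([ 4.41524291e-04,  2.44290639e-05, -4.14791338e-04, -5.35126582e-04,
       -1.57540876e-04,  1.31234000e-03]), 'joint_efforts': array([-3.55676593e-04, -5.43497837e+01, -3.61788905e+01, -1.16000069e-04,
        4.04071863e-03, -1.43899604e-05]), 'eef_pos': array([ 0.19569861, -0.51396844,  0.4040979 ]), 'tcp_rot': array([-3.08858364e+00, -5.68132689e-01,  2.12724434e-04]), 'contact_force': array([ 0.33595151, -0.19795679, -0.0982326 ]), 'wrist_torque': array([-0.02175576, -0.06307596, -0.02653484]), 'grip_force': 0.0, 'opening': 1.001901410284771}
scene 469.3847528292771 320.54349741420066 231.99166568430363 [ 1.20004318 -0.36493952  0.68514988] [-2.00381719 -1.07291565  0.50107067]
side 593.0242593834168 319.49395677096396 232.50419500532644 [0.25124159 0.99931517 1.24386393] [-0.43860821  2.83970116 -0.98345355]
[[-5.14052824e-04 -9.63001899e-01 -2.69494117e-01  6.71147271e-02]
 [ 9.99999403e-01 -2.35065615e-04 -1.06749597e-03 -9.17083246e-05]
 [ 9.64651843e-04 -2.69494504e-01  9.63001444e-01  3.22706104e-02]
 [ 0.00000000e+00  0.00000000e+00  0.00000000e+00  1.00000000e+00]] 389.1693101699061
```

View pics/scene0.png

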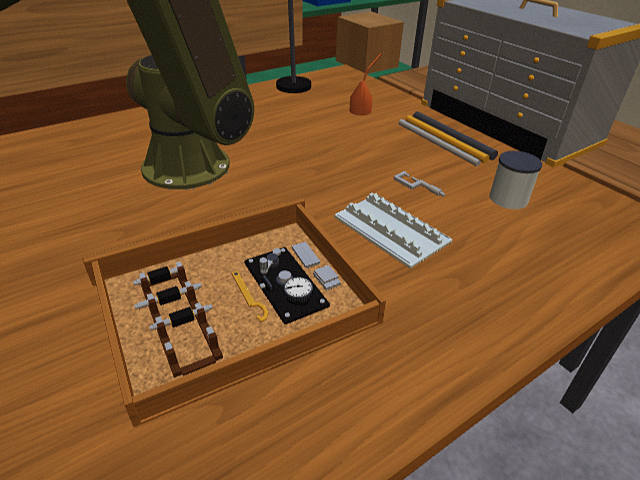

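View pics/side0.png

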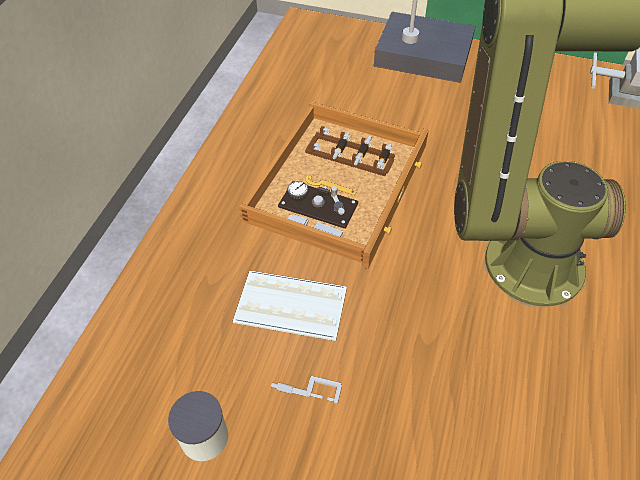

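Scene: three rods at (159,274), (169,296) and (181,317), with the rear clip pair empty. The dial is at (298,289), the crank handle near (264,264), and the rest at (395,228). The side view agrees, with the dial at (297,189) and the rest at (290,305).

```bash
cat > h.py <<'E'
from bench import *
import cv2, numpy as np
from scipy.spatial.transform import Rotation as R
def cam(n):
    s=state(); c=read_camera(n)
    if n=="wrist":
        T=np.eye(4);T[:3,:3]=R.from_rotvec(s["tcp_rot"]).as_matrix();T[:3,3]=s["eef_pos"]
        H=T@c["hand_eye"]; c["R"],c["o"]=H[:3,:3],H[:3,3]
    else: c["R"],c["o"]=R.from_rotvec(c["orientation"]).as_matrix(),np.array(c["eye"])
    return c
def ray(c,u,v): return c["R"]@np.array([(u-c["cx"])/c["fx"],(v-c["cy"])/c["fy"],1])
def plane(c,u,v,z):
    d=ray(c,u,v); return c["o"]+d*(z-c["o"][2])/d[2]
def depth(c,u,v): return c["o"]+ray(c,u,v)*c["z_map"][int(round(v)),int(round(u))]
def proj(c,p):
    q=c["R"].T@(np.asarray(p)-c["o"]); return c["cx"]+c["fx"]*q[0]/q[2],c["cy"]+c["fy"]*q[1]/q[2]
def save(c,n): cv2.imwrite(f"pics/{n}.png",c["image"][:,:,::-1])
def totool(p,gz=0.155):
    "shift in mm along tool axes from the measured pose to bring the grasp point to p"
    s=state(); M=R.from_rotvec(s["tcp_rot"]).as_matrix()
    return 1000*(M.T@(np.asarray(p)-s["eef_pos"])-[0,0,gz])
E
python3 - <<'E'
from h import *
np.set_printoptions(precision=4,suppress=True)
c=cam("scene")
for n,u,v in [("r",159,274),("r",169,296),("r",181,317),("dial",298,289),("handle",264,264),("rest",395,228),("cornerBL",304,203),("cornerFR",136,412),("cFL",380,305),("cBR",88,262)]:
    print(n,depth(c,u,v),plane(c,u,v,.04))
c=cam("side")
for n,u,v in [("dial",297,189),("handle",336,192),("restc",248,272),("restc",346,286),("restc",338,339),("restc",234,322)]:
    print(n,depth(c,u,v),plane(c,u,v,.0))
print(R.from_rotvec(state()["tcp_rot"]).as_matrix())
E
```

```text
r [ 0.4644 -0.2309  0.0499] [ 0.4529 -0.2288  0.04  ]
r [ 0.5272 -0.2346  0.044 ] [ 0.5229 -0.2338  0.04  ]
r [ 0.5936 -0.236   0.0481] [ 0.5859 -0.2343  0.04  ]
dial [ 0.6543 -0.0272  0.0563] [ 0.6402 -0.0185  0.04  ]
handle [ 0.5582 -0.0474  0.0579] [ 0.5399 -0.0384  0.04  ]
rest [0.5648 0.3038 0.0099] [0.593 0.274 0.04 ]
cornerBL [0.42   0.1367 0.0602] [0.3947 0.153  0.04  ]
cornerFR [ 0.7232 -0.3592  0.0319] [ 0.7291 -0.3593  0.04  ]
cFL [0.7701 0.0784 0.0541] [0.7605 0.0883 0.04  ]
cBR [ 0.3704 -0.3385  0.0632] [ 0.3395 -0.3376  0.04  ]
dial [ 0.6444 -0.0182  0.0534] [ 0.662  -0.0638  0.    ]
handle [ 0.5412 -0.0426  0.0496] [ 0.5532 -0.0859  0.    ]
restc [0.687  0.2445 0.0028] [0.688  0.2429 0.    ]
restc [0.439  0.2089 0.0003] [0.439  0.2087 0.    ]
restc [0.4159 0.3568 0.0016] [0.4161 0.356  0.    ]
restc [0.6645 0.3893 0.004 ] [0.6659 0.3873 0.    ]
[[ 0.9345  0.3558 -0.0001]
 [ 0.3558 -0.9345  0.0005]
 [ 0.0001 -0.0005 -1.    ]]
```

```bash
python3 -m pendant '[[[60,-30,0],[0,0,5],1],[[100,-50,0],[0,0,10],1],[[140,-75,0],[0,0,15],1],[[180,-95,0],[0,0,20],1],[[220,-115,0],[0,0,25],1],[[260,-138,0],[0,0,28.8],1],[[270,-145,0],[0,0,28.8],1],[[270,-145,0],[0,0,28.8],1]]'
python3 - <<'E'
from h import *
print(totool([.6,-.05,.25]))
import bench; print([k for k in dir(bench) if 'over' in k.lower()], getattr(bench,'finger_overhang',None))
E
```

```text
t: 1.05
eef_pos: [0.3972, -0.2813, 0.4047]
tcp_rot: [-3.134, 0.213, 0.0]
contact_force: [-0.0, 0.2, 0.2]
opening: 0.997
grip_force: 0.0
[ 169.75318356 -256.52515944   -0.33605724]
['finger_overhang'] 0.1734
```

```bash
python3 -m pendant '[[[25,-35,0],[0,0,0],1],[[50,-70,0],[0,0,0],1],[[75,-110,0],[0,0,0],1],[[100,-150,0],[0,0,0],1],[[125,-190,0],[0,0,0],1],[[150,-230,0],[0,0,0],1],[[170,-256,0],[0,0,0],1],[[170,-256,0],[0,0,0],1]]'
python3 - <<'E'
from h import *
c=cam("wrist");save(c,"w1");print(state()["eef_pos"]);np.savez("w1.npz",**c)
E
```

```text
t: 1.85
eef_pos: [0.6018, -0.0513, 0.4038]
tcp_rot: [-3.134, 0.214, 0.001]
contact_force: [-0.4, -1.1, -0.7]
opening: 1.001
grip_force: 0.0
[ 0.60085904 -0.05270961  0.40384183]
```

View pics/w1.png

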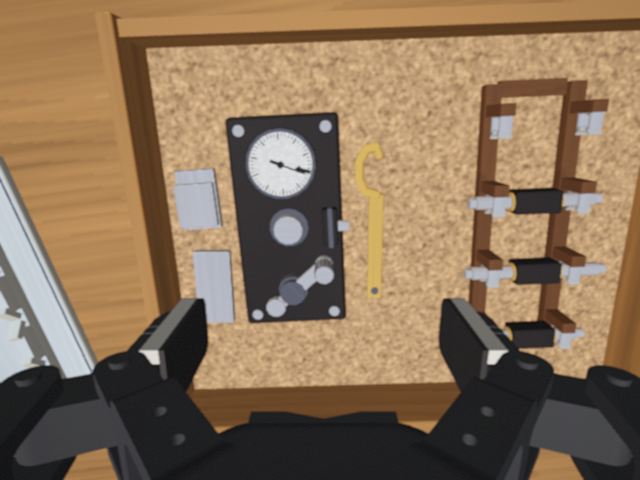

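The wrist view from above shows the dial at (281,163), the crank hub at (293,291) with arm ends at (324,270) and (277,306), and three rods at (537,201), (532,270) and (530,334). I'll read heights from the depth map to tell the handle from the counterweight.

Run:
```python
from h import *
np.set_printoptions(precision=4,suppress=True)
c=dict(np.load("w1.npz"))
for n,u,v in [("A",324,267),("A2",324,274),("B",277,306),("hub",293,290),("dial",281,163),("dial2",268,150),("armmid",309,280),("post",289,227),("base",300,190),("rod",537,201),("rod",532,270),("rod",530,334)]: print(n,depth(c,u,v))
for n,u,v in [("d",281,163),]: print(plane(c,u,v,.05))
a=c["image"][:,:,::-1]
cv2.imwrite("pics/z1.png",cv2.hconcat([cv2.resize(a[250:325,255:345],(480,400),interpolation=3),cv2.resize(a[125:200,240:300+15],(300,300),interpolation=3).repeat(1,0) if 0 else cv2.resize(a[123:203,241:305],(320,400),interpolation=3)]))
```

```text
A [ 0.555  -0.0458  0.0608]
A2 [ 0.5488 -0.0449  0.061 ]
B [0.5136 0.0045 0.0368]
hub [ 0.5281 -0.0132  0.0379]
dial [ 0.6454 -0.0233  0.0547]
dial2 [ 0.6568 -0.0145  0.053 ]
armmid [ 0.5357 -0.0292  0.0374]
post [ 0.5874 -0.0187  0.0349]
base [ 0.6215 -0.0349  0.0526]
rod [ 0.5841 -0.2314  0.0468]
rod [ 0.5223 -0.2273  0.0475]
rod [ 0.4589 -0.2257  0.048 ]
[ 0.645  -0.0228  0.05  ]
```

View pics/z1.png

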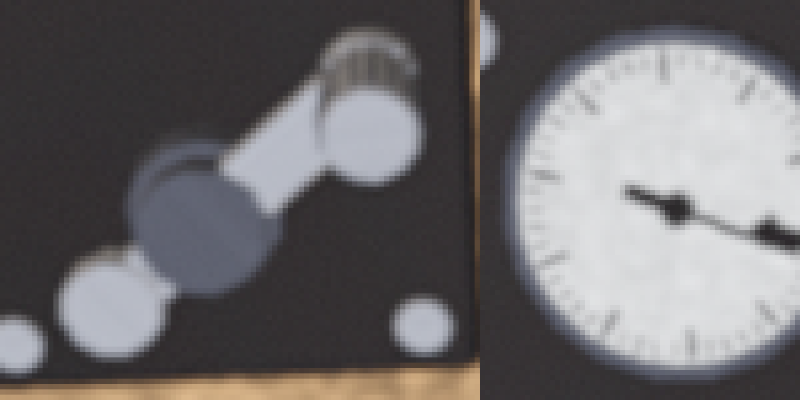

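Run:
```python
from h import *
np.set_printoptions(precision=4,suppress=True)
c=dict(np.load("w1.npz"))
h=plane(c,324.75,275.3,.061);ax=plane(c,293.4,293.5,.039)
d=plane(c,480 and 241+(673-480)*64/320,123+205*80/400,.0535)
print(h,ax,d,np.linalg.norm((h-ax)[:2]),np.linalg.norm((d-ax)[:2]))
x=(d-ax)[:2];yaw=np.arctan2(x[1],x[0]);v=(h-ax)[:2]
cr=np.arctan2(v[1],v[0])-yaw-np.pi
print("yaw",np.degrees(yaw),"crank",cr%(2*np.pi),cr%(2*np.pi)+2*np.pi, "handle dir deg",np.degrees(np.arctan2(v[1],v[0])))
print(totool([h[0],h[1],.049]))
```

```text
[ 0.5476 -0.0454  0.061 ] [ 0.5251 -0.0131  0.039 ] [ 0.6447 -0.0219  0.0535] 0.03932802003854135 0.11989618664542817
yaw -4.201073452920186 crank 2.251956087603019 8.535141394782606 handle dir deg -55.173493984474106
[-53.4095   0.015  199.9009]
```

```bash
python3 -m pendant '[[[-25,0,30],[0,0,0],0],[[-53,0,60],[0,0,0],0],[[-53,0,95],[0,0,0],0],[[-53,0,130],[0,0,0],0],[[-53,0,160],[0,0,0],0],[[-53,0,180],[0,0,0],0],[[-53,0,189],[0,0,0],0],[[-53,0,189],[0,0,0],0]]'
python3 - <<'E'
from h import *
print(totool([.5476,-.0454,.060]))
E
```

```text
t: 2.7
eef_pos: [0.5473, -0.0463, 0.2151]
tcp_rot: [3.134, -0.22, -0.002]
contact_force: [-1.0, -0.1, 0.3]
opening: 0.501
grip_force: 0.0
[ 0.40113278 -0.94433296  0.1160486 ]
```

```bash
python3 -m pendant '[[[0,-1,0],[0,0,0],-1],[[0,-1,0],[0,0,0],-1],[[0,-1,0],[0,0,0],-1],[[0,-1,0],[0,0,0],-1],[[0,-1,0],[0,0,0],-1],[[0,-1,0],[0,0,0],-1],[[0,-1,0],[0,0,0],-1],[[0,-1,0],[0,0,0],-1]]'
python3 - <<'E'
import numpy as np
for p0,st in((47.2,22.5),(227.2,22.5),(47.2,16.1)):
    p=np.radians(p0+st*np.arange(9));print([[round(40*(np.cos(a)-np.cos(p[0])),1),round(40*(np.sin(a)-np.sin(p[0])),1)] for a in p[1:]])
E
```

```text
t: 3.5
eef_pos: [0.5483, -0.0443, 0.217]
tcp_rot: [3.134, -0.218, 0.004]
contact_force: [-0.1, -2.5, 6.8]
opening: 0.161
grip_force: 58.6
[[np.float64(-13.3), np.float64(8.2)], [np.float64(-28.7), np.float64(10.6)], [np.float64(-43.9), np.float64(7.0)], [np.float64(-56.5), np.float64(-2.2)], [np.float64(-64.7), np.float64(-15.5)], [np.float64(-67.1), np.float64(-30.9)], [np.float64(-63.5), np.float64(-46.1)], [np.float64(-54.4), np.float64(-58.7)]]
[[np.float64(13.3), np.float64(-8.2)], [np.float64(28.7), np.float64(-10.6)], [np.float64(43.9), np.float64(-7.0)], [np.float64(56.5), np.float64(2.2)], [np.float64(64.7), np.float64(15.5)], [np.float64(67.1), np.float64(30.9)], [np.float64(63.5), np.float64(46.1)], [np.float64(54.4), np.float64(58.7)]]
[[np.float64(-9.2), np.float64(6.4)], [np.float64(-19.8), np.float64(10.0)], [np.float64(-31.0), np.float64(10.5)], [np.float64(-41.9), np.float64(7.8)], [np.float64(-51.6), np.float64(2.3)], [np.float64(-59.5), np.float64(-5.7)], [np.float64(-64.7), np.float64(-15.6)], [np.float64(-67.1), np.float64(-26.6)]]
```

```bash
python3 -m pendant '[[[-13.3,8.2,-3],[0,0,0],-1],[[-28.7,10.6,-3],[0,0,0],-1],[[-43.9,7,-3],[0,0,0],-1],[[-56.5,-2.2,-3],[0,0,0],-1],[[-64.7,-15.5,-3],[0,0,0],-1],[[-67.1,-30.9,-3],[0,0,0],-1],[[-63.5,-46.1,-3],[0,0,0],-1],[[-54.4,-58.7,-3],[0,0,0],-1]]'
python3 - <<'E'
from h import *
s=state();p=s["eef_pos"][:2]-[.5251,-.0131];print(p,np.hypot(*p),np.degrees(np.arctan2(p[1],p[0])),s["contact_force"],s["grip_force"])
E
```

```text
t: 4.3
eef_pos: [0.5021, 0.0216, 0.2178]
tcp_rot: [3.132, -0.217, 0.0]
contact_force: [13.9, -23.8, -23.9]
opening: 0.16
grip_force: 60.4
[-0.02301761  0.03470159] 0.041641454255888596 123.55637111118456 [ 13.94916371 -23.84381165 -23.93120015] 60.35448610782623
```

```bash
python3 -m pendant '[[[14.3,-7.2,2],[0,0,0],-1],[[30,-9.3,2],[0,0,0],-1],[[45.2,-5.7,2],[0,0,0],-1],[[57.8,3.5,2],[0,0,0],-1],[[66,16.8,2],[0,0,0],-1],[[68.4,32.2,2],[0,0,0],-1],[[64.8,47.4,2],[0,0,0],-1],[[55.7,60,2],[0,0,0],-1]]'
python3 - <<'E'
from h import *
s=state();p=s["eef_pos"][:2]-[.5252,-.0113];print(p,np.hypot(*p),np.degrees(np.arctan2(p[1],p[0])),s["contact_force"],s["grip_force"])
E
```

```text
t: 5.1
eef_pos: [0.5486, -0.0455, 0.217]
tcp_rot: [-3.132, 0.218, 0.002]
contact_force: [-8.8, 17.3, 4.9]
opening: 0.155
grip_force: 63.2
[ 0.02342416 -0.03418663] 0.04144173063401366 -55.58165861425787 [-8.80190022 17.29490945  4.85299114] 63.227975964546204
```

```bash
python3 -m pendant '[[[-10,5.5,0],[0,0,0],-1],[[-21,9,0],[0,0,0],-1],[[-32.2,9.3,0],[0,0,0],-1],[[-43,6.6,0],[0,0,0],-1],[[-52.8,1.1,0],[0,0,0],-1],[[-60.7,-6.9,0],[0,0,0],-1],[[-65.9,-16.8,0],[0,0,0],-1],[[-67.9,-26.6,0],[0,0,0],-1]]'
python3 - <<'E'
from h import *
s=state();p=s["eef_pos"][:2]-[.5252,-.0113];print(p,np.hypot(*p),np.degrees(np.arctan2(p[1],p[0])),s["contact_force"],s["grip_force"])
E
```

```text
t: 5.9
eef_pos: [0.4853, -0.0088, 0.2171]
tcp_rot: [3.134, -0.217, 0.001]
contact_force: [3.4, -1.5, 4.5]
opening: 0.159
grip_force: 63.1
[-0.03992166  0.00252755] 0.04000159557901735 176.37728562157605 [ 3.38804977 -1.5136482   4.46136318] 63.105629682540894
```

```bash
python3 -m pendant '[[[0,-1,0],[0,0,0],-1],[[0,-2,0],[0,0,0],-1],[[0,-2.5,0],[0,0,0],-1],[[0,-3,0],[0,0,0],-1],[[0,-3,0],[0,0,0],-1],[[0,-3,0],[0,0,0],-1],[[0,-3,0],[0,0,0],-1],[[0,-3,0],[0,0,0],-1]]'
python3 - <<'E'
from h import *
s=state();p=s["eef_pos"][:2]-[.5252,-.0113];print(p,np.hypot(*p),np.degrees(np.arctan2(p[1],p[0])),s["contact_force"],s["grip_force"])
E
```

```text
t: 6.7
eef_pos: [0.4858, -0.0073, 0.217]
tcp_rot: [3.132, -0.217, -0.001]
contact_force: [-6.9, -18.0, 10.7]
opening: 0.161
grip_force: 63.7
[-0.03938989  0.00397172] 0.03958962331787092 174.24227898346575 [ -6.90505498 -17.96216871  10.67905744] 63.67682754993439
```

Against the stop: 18 N of resistance, against about 1.5 N when turning freely. Next I'll release, lift, and look at the dial.

```bash
python3 -m pendant '[[[0,2,0],[0,0,0],-1],[[0,2,0],[0,0,0],0],[[0,2,0],[0,0,0],0],[[0,2,0],[0,0,0],0],[[0,2,0],[0,0,0],0],[[0,2,-30],[0,0,0],0],[[40,10,-60],[0,0,0],0],[[80,10,-80],[0,0,0],0]]'
python3 - <<'E'
from h import *
print(totool([.6,-.03,.145+.045]))
E
```

```text
t: 7.5
eef_pos: [0.5645, -0.0282, 0.2991]
tcp_rot: [3.134, -0.218, 0.003]
contact_force: [0.5, -0.2, -0.4]
opening: 0.5
grip_force: 0.0
[ 35.20041092  -3.15588449 -45.87283993]
```

```bash
python3 -m pendant '[[[20,0,0],[0,0,0],0],[[35,0,0],[0,0,0],0],[[35,0,0],[0,0,0],0.5],[[35,0,0],[0,0,0],0.7],[[35,0,0],[0,0,0],0.8],[[35,0,0],[0,0,0],0.8],[[35,0,0],[0,0,0],0.8],[[35,0,0],[0,0,0],0.8]]'
python3 - <<'E'
from h import *
c=cam("wrist");np.savez("w2.npz",**c)
u,v=proj(c,[.6447,-.0219,.0535]);u0,v0=int(u)-60,int(v)-60;print(u0,v0)
print(proj(c,[.486,-.009,.061]))
a=c["image"][:,:,::-1];q=cv2.resize(a[v0:v0+120,u0:u0+120],(480,480),interpolation=3)
w,x=proj(c,[.52,-.011,.045]);w0,x0=int(w)-80,min(int(x)-80,320);print(w0,x0)
cv2.imwrite("pics/z2.png",cv2.hconcat([q,cv2.resize(a[x0:x0+160,w0:w0+106],(318,480))]))
E
```

```text
t: 8.3
eef_pos: [0.5982, -0.0326, 0.2969]
tcp_rot: [-3.134, 0.218, -0.0]
contact_force: [-0.1, -0.1, -1.0]
opening: 0.899
grip_force: 0.0
230 111
(np.float64(310.21567677299805), np.float64(426.8533605642947))
226 284
```

View pics/z2.png

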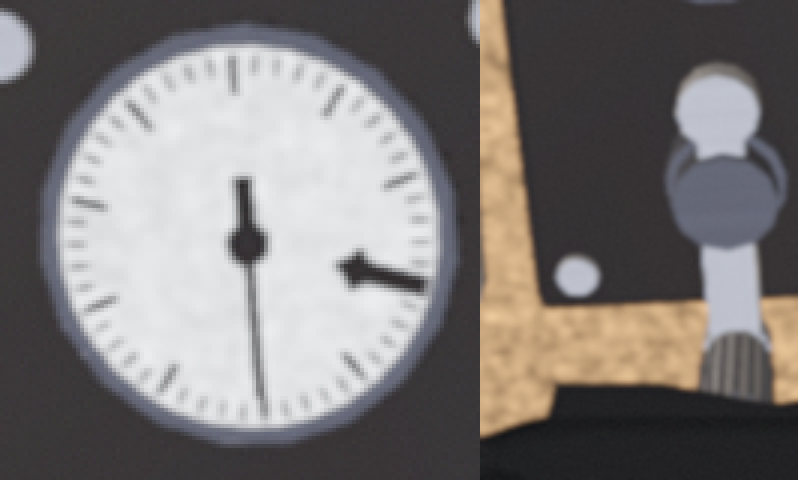

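Run:
```python
from h import *
np.set_printoptions(precision=4,suppress=True)
c=dict(np.load("w2.npz"))
f=lambda x,y,z:plane(c,230+(x-1.5)/4,111+(y-1.5)/4,z)[:2]
d=f(248,241,.054);ce=f(248,244,.0545);t=f(264,412,.0545);m=f(385,276,.0535);m2=f(425,286,.0535)
an=lambda p:np.degrees(np.arctan2(*(p-d)[::-1]))
print(d,ce,np.linalg.norm(t-ce),np.linalg.norm(m-d),"tip",np.degrees(np.arctan2(*(t-ce)[::-1])),"mark",an(m),an(m2),np.degrees(np.arctan2(*(m2-m)[::-1])))
print("handle",)
print(totool([*d,.053]),state()["joint_pos"])
```

```text
[ 0.6448 -0.0224] [ 0.6444 -0.0224] 0.0230522536884023 0.018997192284639204 tip 176.2599825277062 mark -112.45717477738353 -112.34799411955302 -111.97692257082598
handle
[ 44.6679 -16.5822  88.7989] [-0.1156  0.5118  1.4867  0.      1.143   1.594 ]
```

```bash
python3 -m pendant '[[[10,-5,10],[0,0,-8],1],[[20,-10,20],[0,0,-16],1],[[35,-16,30],[0,0,-24],1],[[45,-16.5,45],[0,0,-32],1],[[45,-16.5,55],[0,0,-40],1],[[45,-16.5,55],[0,0,-48],1],[[45,-16.5,55],[0,0,-48],1],[[45,-16.5,55],[0,0,-48],1]]'
python3 - <<'E'
from h import *
print(totool([.6448,-.0215,.053]))
E
```

```text
t: 9.15
eef_pos: [0.6452, -0.0225, 0.2419]
tcp_rot: [2.954, 1.069, 0.001]
contact_force: [-0.0, 0.3, 0.2]
opening: 0.997
grip_force: 0.0
[ 0.29752149 -1.1197172  33.9202634 ]
```

```bash
python3 -m pendant '[[[0.3,-1,15],[0,0,0],1],[[0.3,-1,30],[0,0,0],1],[[0.3,-1,34],[0,0,0],1],[[0.3,-1,34],[0,0,0],-1],[[0.3,-1,34],[0,0,0],-1],[[0.3,-1,34],[0,0,0],-1],[[0.3,-1,34],[0,0,0],-1],[[0.3,-1,34],[0,0,0],-1]]'
```

```text
t: 9.95
eef_pos: [0.6451, -0.0221, 0.2086]
tcp_rot: [2.95, 1.075, 0.003]
contact_force: [2.5, -4.4, 2.0]
opening: 0.64
grip_force: 63.8
```

Gripped; now turn 71.6° clockwise.

```bash
python3 -m pendant '[[[0,0,0],[0,0,8],-1],[[0,0,0],[0,0,16],-1],[[0,0,0],[0,0,24],-1],[[0,0,0],[0,0,32],-1],[[0,0,0],[0,0,40],-1],[[0,0,0],[0,0,46],-1],[[0,0,0],[0,0,52],-1],[[0,0,0],[0,0,52],-1]]' && python3 -m pendant '[[[0,0,0],[0,0,8],-1],[[0,0,0],[0,0,15],-1],[[0,0,0],[0,0,19.6],-1],[[0,0,0],[0,0,19.6],-1],[[0,0,0],[0,0,19.6],-1],[[0,0,0],[0,0,19.6],-1],[[0,0,0],[0,0,19.6],-1],[[0,0,0],[0,0,19.6],-1]]'
python3 - <<'E'
from h import *
s=state();print(2*np.degrees(np.arctan2(s["tcp_rot"][1],s["tcp_rot"][0])),s["wrist_torque"],s["opening"])
E
```

```text
t: 10.75
eef_pos: [0.6451, -0.0219, 0.2086]
tcp_rot: [3.124, -0.332, 0.003]
contact_force: [3.1, -4.4, 2.6]
opening: 0.64
grip_force: 64.0
t: 11.55
eef_pos: [0.6451, -0.0219, 0.2086]
tcp_rot: [3.024, -0.853, 0.003]
contact_force: [3.2, -4.1, 2.9]
opening: 0.639
grip_force: 64.0
-31.494459300553814 [-0.89504554 -0.32719839 -0.06294744] 0.6392247659235272
```

Release, lift and look.

```bash
python3 -m pendant '[[[0,0,0],[0,0,0],1],[[0,0,0],[0,0,0],1],[[0,0,0],[0,0,0],1],[[0,0,0],[0,0,0],1],[[0,0,-20],[0,0,0],1],[[-10,0,-45],[0,0,-8],1],[[-20,0,-80],[0,0,-16],1],[[-30,0,-90],[0,0,-24],1]]'
python3 - <<'E'
from h import *
c=cam("wrist");np.savez("w3.npz",**c)
u,v=proj(c,[.6447,-.0219,.0535]);u0,v0=int(u)-60,int(v)-60;print(u0,v0)
a=c["image"][:,:,::-1];cv2.imwrite("pics/z3.png",cv2.resize(a[v0:v0+120,u0:u0+120],(480,480),interpolation=3))
E
```

```text
t: 12.35
eef_pos: [0.6193, -0.0057, 0.3014]
tcp_rot: [-3.135, 0.198, -0.007]
contact_force: [0.6, -0.3, 0.2]
opening: 1.0
grip_force: 0.0
285 143
```

View pics/z3.png

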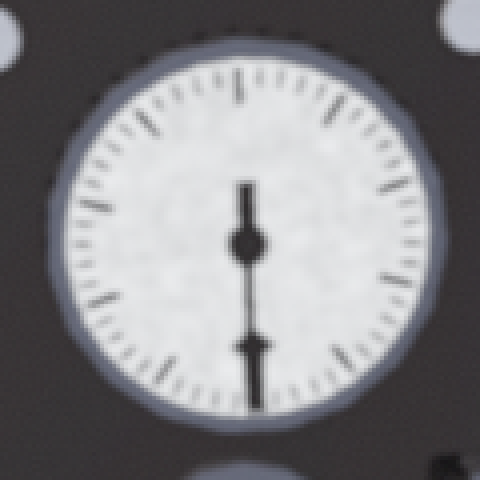

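The zero mark now lies under the pointer. I'll check it with numbers, and measure the rack yaw and rod positions from the earlier high view.

Run:
```python
from h import *
np.set_printoptions(precision=4,suppress=True)
c=dict(np.load("w3.npz"));g=255-c["image"].min(2).astype(float)
def cen(v,u0,u1):
    r=g[v,u0:u1];r=np.clip(r-np.median(r)-15,0,None);return (r*np.arange(u0,u1)).sum()/r.sum()
P=[plane(c,cen(v,341,355),v,.0545)[:2] for v in list(range(190,196))+list(range(209,226))]
T,Pn,B=np.array(P[:6]),np.array(P[10:16]),np.array(P[-6:])
fit=lambda X:np.degrees(np.arctan2(*(X[0]-X[-1])[::-1])) 
ctr=plane(c,285+245.5/4,143+242/4,.0545)[:2];print(ctr)
for X in(T,Pn,B): d=X.mean(0)-ctr;print(np.degrees(np.arctan2(d[1],d[0])),np.linalg.norm(d))
# tail-to-pointer line vs tail-to-bar
for X in(Pn,B): d=X.mean(0)-T.mean(0);print(np.degrees(np.arctan2(d[1],d[0])))
c=dict(np.load("w1.npz"))
hsv=cv2.cvtColor(c["image"],cv2.COLOR_RGB2HSV)
m=((hsv[:,:,2]<50)*255).astype(np.uint8);m[:,:490]=0;m[:180]=0;m[360:]=0
cs,_=cv2.findContours(m,0,1)
for k in cs:
    if cv2.contourArea(k)>300:
        (u,v),wh,a=cv2.minAreaRect(k);print(u,v,wh,a,plane(c,u,v,.048))
```

```text
[ 0.6447 -0.0222]
-4.682431844351494 0.006199489029379524
175.56133427683022 0.006875246896196449
175.73310678816244 0.010940134477382683
175.44575065979228
175.58280458313016
525.0 339.9999694824219 (55.99999237060547, 37.99999237060547) -0.0 [ 0.4532 -0.2211  0.048 ]
535.1422729492188 270.4209289550781 (24.8374080657959, 48.59727096557617) 85.36454010009766 [ 0.5218 -0.2298  0.048 ]
536.4898681640625 200.7862091064453 (23.972835540771484, 49.89584732055664) 87.27368927001953 [ 0.5847 -0.2303  0.048 ]
```

Run:
```python
from h import *
c=dict(np.load("w3.npz"));g=255-c["image"].min(2).astype(float)
def cen(v,u0,u1):
    r=g[v,u0:u1];r=np.clip(r-np.median(r)-15,0,None);return (r*np.arange(u0,u1)).sum()/r.sum()
ctr=np.array([.6447,-.0222])
for rows,z in((range(212,226),.0545),(range(231,243),.0535)):
    d=np.mean([plane(c,cen(v,340,357),v,z)[:2] for v in rows],0)-ctr;print(np.degrees(np.arctan2(d[1],d[0])),np.linalg.norm(d))
c=dict(np.load("w1.npz"))
# clip and rod ends: metal-bright pixels
m=((c["image"].min(2)>130)*255).astype(np.uint8);m[:,:460]=0;m[:90]=0;m[352:]=0
cs,_=cv2.findContours(m,0,1)
for k in cs:
    if cv2.contourArea(k)>60:
        x,y,w,h=cv2.boundingRect(k);print(x,y,w,h,cv2.contourArea(k),plane(c,x,y+h/2,.044)[:2],plane(c,x+w,y+h/2,.044)[:2])
print(totool([.45,-.225,.32]))
```

```text
175.68193963981648 0.00862657292168594
176.6636606345102 0.01949570376557476
555 329 30 23 338.5 [ 0.44620218 -0.25113642] [ 0.44236527 -0.2791845 ]
464 266 50 25 615.0 [ 0.52085115 -0.16847911] [ 0.51473791 -0.21309216]
562 263 49 29 593.0 [ 0.50984825 -0.25587978] [ 0.50386537 -0.29954041]
500 224 15 26 75.5 [ 0.555597   -0.20116052] [ 0.55381636 -0.2141417 ]
468 196 45 25 637.5 [ 0.58487479 -0.17438657] [ 0.57963653 -0.21254861]
563 192 42 24 592.0 [ 0.57778114 -0.25482514] [ 0.57290991 -0.29030956]
490 116 25 25 464.5 [ 0.64876754 -0.19444835] [ 0.64600867 -0.21451193]
576 112 30 29 557.5 [ 0.64086123 -0.26339566] [ 0.63755659 -0.28742736]
[-141.65159845  238.19039432 -174.15972968]
```

```bash
python3 -m pendant '[[[-10,30,-10],[0,0,-8],0],[[-20,60,-20],[0,0,-16],0],[[-30,95,-30],[0,0,-24],0],[[-40,130,-40],[0,0,-32],0],[[-50,165,-40],[0,0,-40],0],[[-60,200,-40],[0,0,-48],0],[[-71,233,-40],[0,0,-52],0],[[-71,233,-40],[0,0,-52],0]]' && python3 -m pendant '[[[0,0,0],[0,0,-8],0],[[0,0,0],[0,0,-16],0],[[0,0,0],[0,0,-24],0],[[0,0,0],[0,0,-32],0],[[0,0,0],[0,0,-40],0],[[0,0,0],[0,0,-40.7],0],[[0,0,0],[0,0,-40.7],0],[[0,0,0],[0,0,-40.7],0]]'
python3 - <<'E'
from h import *
c=cam("wrist");np.savez("w4.npz",**c);save(c,"w4");print(state()["joint_pos"])
E
```

```text
t: 13.2
eef_pos: [0.5168, -0.2306, 0.337]
tcp_rot: [-2.91, -1.182, 0.001]
contact_force: [-0.0, 0.4, -0.3]
opening: 0.501
grip_force: 0.0
t: 14.0
eef_pos: [0.5183, -0.2274, 0.3374]
tcp_rot: [-2.317, -2.121, 0.0]
contact_force: [-0.8, -0.4, 0.1]
opening: 0.496
grip_force: 0.0
[-4.78183622e-01  3.97278677e-01  1.55218106e+00  8.17112629e-05
  1.19235225e+00 -3.90335009e-01]
```

View pics/w4.png

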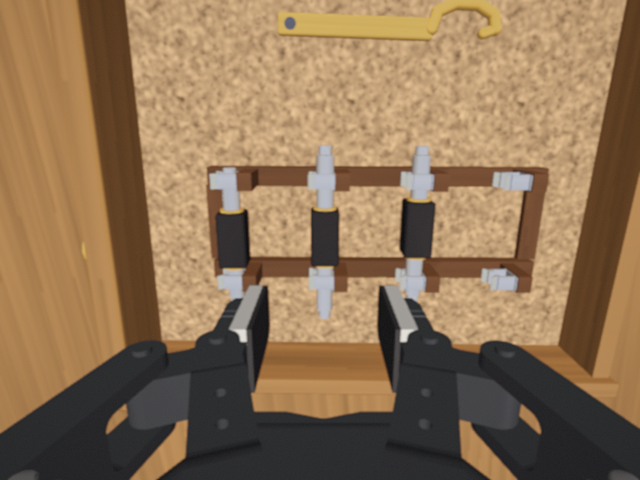

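Run:
```python
from h import *
np.set_printoptions(precision=4,suppress=True)
c=dict(np.load("w4.npz"));im=c["image"]
m=((im.max(2)<45)*255).astype(np.uint8);m[:195]=0;m[272:]=0;m[:,:200]=0;m[:,450:]=0
cs,_=cv2.findContours(m,0,1);P=[]
for k in sorted(cs,key=lambda k:k[:,0,0].mean()):
    if cv2.contourArea(k)>600:
        u,v,w,h=cv2.boundingRect(k);M=cv2.moments(k);u,v=M["m10"]/M["m00"],M["m01"]/M["m00"];p=plane(c,u,v,.049);P.append(p);print(u,v,w,h,p,totool([*p[:2],.04]),depth(c,u,v)[2])
P=np.array(P);d=P[-1]-P[0];print(np.degrees(np.arctan2(d[1],d[0])),np.linalg.norm(d)/(len(P)-1))
# empty clips for rack axis
a=plane(c,219,180,.04);b=plane(c,505,180,.04);print(np.degrees(np.arctan2(*(b-a)[1::-1])))
a=plane(c,325.5,150,.046);b=plane(c,324,313,.046);print(np.degrees(np.arctan2(*(a-b)[1::-1])))
```

```text
Traceback (most recent call last):
IndexError: index -1 is out of bounds for axis 0 with size 0
```

```bash
cat > rods.py <<'E'
from h import *
import sys
np.set_printoptions(precision=4,suppress=True)
c=dict(np.load("w4.npz"));im=c["image"]
m=((im.max(2)<62)*255).astype(np.uint8);m[:195]=0;m[272:]=0;m[:,:200]=0;m[:,450:]=0
m=cv2.morphologyEx(m,cv2.MORPH_OPEN,np.ones((9,9)))
print(im[238,233],im[236,325])
cs,_=cv2.findContours(m,0,1);P=[]
for k in sorted(cs,key=lambda k:k[:,0,0].mean()):
    if cv2.contourArea(k)>600:
        u,v,w,h=cv2.boundingRect(k);M=cv2.moments(k);u,v=M["m10"]/M["m00"],M["m01"]/M["m00"];p=plane(c,u,v,.049);P.append(p);print(u,v,w,h,p,totool([*p[:2],.04]),depth(c,u,v)[2])
P=np.array(P);d=P[-1]-P[0];print(np.degrees(np.arctan2(d[1],d[0])),np.linalg.norm(d)/(len(P)-1))
a=plane(c,219,180,.04);b=plane(c,505,180,.04);print(np.degrees(np.arctan2(*(b-a)[1::-1])))
a=plane(c,325.5,150,.046);b=plane(c,324,313,.046);print(np.degrees(np.arctan2(*(a-b)[1::-1])))
E
python3 rods.py
```

```text
[51 48 49] [54 48 49]
232.8 240.04208194905868 32 53 [ 0.4549 -0.2279  0.049 ] [ -6.0941 -63.0591 142.5383] 0.04739701718835798
324.5 238.5 26 52 [ 0.5176 -0.2324  0.049 ] [ -5.0685  -0.2179 142.5275] 0.04894240628073099
416.4755046372067 229.2532460447354 33 54 [ 0.5804 -0.2314  0.049 ] [  1.3949  62.3132 142.5176] 0.04841285154971381
-1.6165959332100737 0.06279785443586743
-5.10632789754476
84.44826057961693
```

```bash
python3 -m pendant '[[[-3,-35,30],[0,0,0],0],[[-6,-65.3,60],[0,0,0],0],[[-6,-65.3,85],[0,0,0],0],[[-6,-65.3,110],[0,0,0],0],[[-6,-65.3,130],[0,0,0],0],[[-6,-65.3,142],[0,0,0],0],[[-6,-65.3,142],[0,0,0],0],[[-6,-65.3,142],[0,0,0],0]]' && python3 -m pendant '[[[0,0,0],[0,0,0],-1],[[0,0,0],[0,0,0],-1],[[0,0,0],[0,0,0],-1],[[0,0,0],[0,0,0],-1],[[0,0,0],[0,0,0],-1],[[0,0,0],[0,0,0],-1],[[0,0,0],[0,0,0],-1],[[0,0,0],[0,0,0],-1]]'
```

```text
t: 14.85
eef_pos: [0.4529, -0.2281, 0.1963]
tcp_rot: [2.314, 2.124, 0.0]
contact_force: [0.4, 0.6, 0.2]
opening: 0.499
grip_force: 0.0
t: 15.65
eef_pos: [0.4531, -0.2281, 0.1964]
tcp_rot: [2.312, 2.124, 0.001]
contact_force: [5.7, -1.4, 2.1]
opening: 0.222
grip_force: 60.2
```

```bash
python3 -m pendant '[[[0,-3,0],[0,0,0],-1],[[0,-6,0],[0,0,0],-1],[[0,-10,0],[0,0,0],-1],[[0,-14,0],[0,0,0],-1],[[0,-18,0],[0,0,0],-1],[[0,-20,0],[0,0,0],-1],[[0,-20,0],[0,0,0],-1],[[0,-20,0],[0,0,0],-1]]' && python3 -m pendant '[[[0,-20,0],[0,0,0],-1],[[0,-20,-10],[0,0,0],-1],[[0,-20,-30],[0,0,0],-1],[[0,0,-60],[0,0,0],-1],[[0,0,-100],[0,0,0],-1],[[0,0,-140],[0,0,0],-1],[[0,0,-160],[0,0,0],-1],[[0,0,-160],[0,0,0],-1]]'
```

```text
t: 16.45
eef_pos: [0.4327, -0.2263, 0.1956]
tcp_rot: [-2.313, -2.125, 0.0]
contact_force: [0.6, 0.5, -1.5]
opening: 0.224
grip_force: 60.2
t: 17.25
eef_pos: [0.433, -0.2263, 0.3585]
tcp_rot: [2.31, 2.122, 0.002]
contact_force: [-0.2, -0.1, -2.6]
opening: 0.215
grip_force: 91.5
```

```bash
python3 -m pendant '[[[40,5,0],[0,0,-2],-1],[[80,10,0],[0,0,-4],-1],[[120,15,0],[0,0,-6],-1],[[160,20,0],[0,0,-8],-1],[[200,27,0],[0,0,-10],-1],[[240,33,0],[0,0,-12],-1],[[280,39,0],[0,0,-12.5],-1],[[300,42,0],[0,0,-12.5],-1]]'
python3 - <<'E'
from h import *
print(totool([.552,.299,.205]))
E
```

```text
t: 18.05
eef_pos: [0.5001, 0.0718, 0.3541]
tcp_rot: [-2.065, -2.366, 0.002]
contact_force: [-0.1, -0.9, -1.8]
opening: 0.213
grip_force: 91.6
[218.07450679  82.50896165  -5.93437057]
```

```bash
python3 -m pendant '[[[40,15,0],[0,0,0],-1],[[75,30,0],[0,0,0],-1],[[110,45,0],[0,0,0],-1],[[145,60,0],[0,0,0],-1],[[180,75,0],[0,0,0],-1],[[215,82,0],[0,0,0],-1],[[218,82.5,-6],[0,0,0],-1],[[218,82.5,-6],[0,0,0],-1]]'
python3 - <<'E'
from h import *
c=cam("wrist");np.savez("w5.npz",**c);save(c,"w5")
E
```

```text
t: 18.85
eef_pos: [0.5526, 0.2968, 0.3606]
tcp_rot: [-2.066, -2.366, 0.002]
contact_force: [-0.1, 0.1, -0.6]
opening: 0.217
grip_force: 91.6
```

View pics/w5.png

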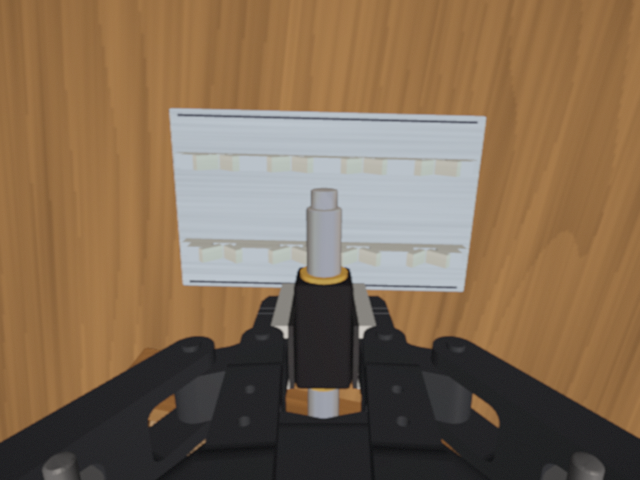

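The rest's board corners are at (170,109), (485,117), (464,291) and (183,285). The rod is held square, with its grip at (323,325).

```bash
cat > rest.py <<'E'
from h import *
np.set_printoptions(precision=4,suppress=True)
def rest(c,lo=(0,0),hi=(480,640)):
    im=c["image"].astype(int)
    m=((im[:,:,2]>125)&(im[:,:,0]-im[:,:,2]<40)).astype(np.uint8)*255
    m[297:]=0; m=cv2.morphologyEx(m,cv2.MORPH_CLOSE,np.ones((15,15)))
    cs,_=cv2.findContours(m,0,1);k=max(cs,key=cv2.contourArea)
    q=cv2.approxPolyDP(cv2.convexHull(k),12,True)[:,0];print(q.tolist())
    P=np.array([plane(c,u,v,.010)[:2] for u,v in q])
    (cx,cy),wh,a=cv2.minAreaRect((P*1000).astype(np.float32))
    print("rest",cx,cy,wh,a);return np.array([cx,cy])/1000,P
if __name__=="__main__":
    c=dict(np.load("w5.npz"));o,P=rest(c);print(P)
    i=np.argsort(P[:,1]);lo=P[i[:2]];lo=lo[np.argsort(lo[:,0])];hi=P[i[2:]];hi=hi[np.argsort(hi[:,0])]
    for e in(lo,hi): d=e[1]-e[0];print(np.degrees(np.arctan2(d[1],d[0])),np.linalg.norm(d))
    for a,b in zip(lo,hi): d=b-a;print(np.degrees(np.arctan2(d[1],d[0])),np.linalg.norm(d))
    s=state();print("tool yaw",2*np.degrees(np.arctan2(s["tcp_rot"][1],s["tcp_rot"][0])))
    # rod axis as held, from front bar at its height
    g=s["eef_pos"][2]-.155
    print(plane(c,323.5,195,g+.006),plane(c,323.5,330,g+.01))
E
python3 rest.py
```

```text
[[169, 109], [484, 116], [463, 290], [184, 285]]
rest 551.90673828125 302.8127136230469 (246.24676513671875, 147.4127655029297) 6.620009899139404
[[0.4211 0.3618]
 [0.6652 0.3895]
 [0.6827 0.2438]
 [0.4384 0.2154]]
6.620011814035609 0.2459888234182593
6.47729584803659 0.24568316744981997
96.72027695010192 0.14741303239455475
96.84028770213591 0.1468019289780038
tool yaw -262.3383881256933
[0.5448 0.3447 0.2117] [0.5506 0.3019 0.2157]
```

Run:
```python
from h import *
for g in(82.5,27.5,-27.5,-82.5):
    a=np.radians(6.6);print(g,totool([.552+g/1e3*np.cos(a),.3025+g/1e3*np.sin(a),.038]))
```

```text
82.5 [  5.31670388  83.08108771 167.55609169]
27.5 [  6.33573917  28.0905678  167.62156593]
-27.5 [  7.35477446 -26.89995211 167.68704017]
-82.5 [  8.37380975 -81.89047202 167.75251441]
```

```bash
python3 -m pendant '[[[5,40,0],[0,0,1],-1],[[5.3,84,30],[0,0,1],-1],[[5.3,84,70],[0,0,1],-1],[[5.3,84,110],[0,0,1],-1],[[5.3,84,135],[0,0,1],-1],[[5.3,84,150],[0,0,1],-1],[[5.3,84,160],[0,0,1],-1],[[5.3,84,160],[0,0,1],-1]]' && python3 -m pendant '[[[0,0,2],[0,0,0],-1],[[0,0,4],[0,0,0],-1],[[0,0,5],[0,0,0],-1],[[0,0,6],[0,0,0],-1],[[0,0,7],[0,0,0],-1],[[0,0,7],[0,0,0],-1],[[0,0,7],[0,0,0],-1],[[0,0,7],[0,0,0],-1]]'
```

```text
t: 19.7
eef_pos: [0.6353, 0.312, 0.2012]
tcp_rot: [-2.089, -2.346, 0.001]
contact_force: [-0.5, 0.6, -2.5]
opening: 0.22
grip_force: 91.6
t: 20.5
eef_pos: [0.6353, 0.3126, 0.1948]
tcp_rot: [2.089, 2.346, 0.0]
contact_force: [0.6, -0.4, -1.9]
opening: 0.212
grip_force: 91.6
```

```bash
python3 -m pendant '[[[0,0,1],[0,0,0],-1],[[0,0,2],[0,0,0],-1],[[0,0,2.5],[0,0,0],-1],[[0,0,3],[0,0,0],-1],[[0,0,3],[0,0,0],-1],[[0,0,3],[0,0,0],-1],[[0,0,3],[0,0,0],-1],[[0,0,3],[0,0,0],-1]]'
```

```text
t: 21.3
eef_pos: [0.6354, 0.3126, 0.1942]
tcp_rot: [2.089, 2.346, 0.001]
contact_force: [-11.9, -4.3, 18.1]
opening: 0.215
grip_force: 94.6
```

```bash
python3 -m pendant '[[[0,-1.5,1.5],[0,0,0],-1],[[0,-1.5,1.5],[0,0,0],-0.4],[[0,-1.5,1.5],[0,0,0],-0.3],[[0,-1.5,1.5],[0,0,0],-0.2],[[0,-1.5,-10],[0,0,0],-0.2],[[0,-1.5,-40],[0,0,0],-0.2],[[-20,-10,-80],[0,0,0],-0.2],[[-60,-40,-120],[0,0,0],-0.2]]'
python3 - <<'E'
from h import *
c=cam("wrist");np.savez("w6.npz",**c);save(c,"w6");print(totool([.5176,-.2324,.145]))
E
```

```text
t: 22.1
eef_pos: [0.608, 0.2582, 0.3055]
tcp_rot: [2.086, 2.347, 0.004]
contact_force: [1.7, -1.1, 0.7]
opening: 0.4
grip_force: 0.0
[-472.76971114 -145.21079089    9.56393962]
```

View pics/w6.png

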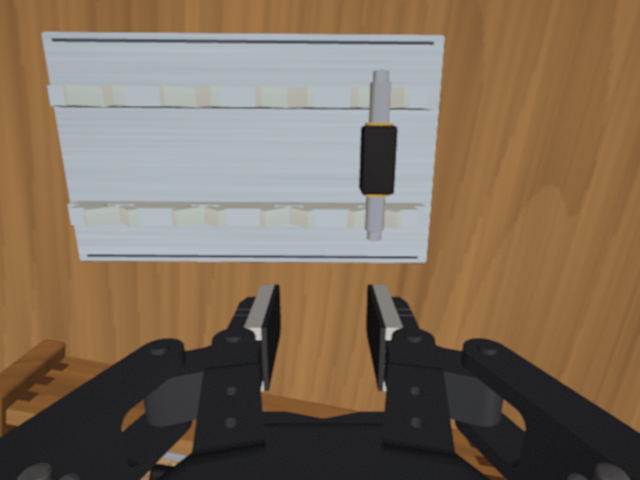

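Rod A lies centred in groove 3, its grip at (378,160) and the bar in both combs. Next is rod B.

```bash
python3 -m pendant '[[[-35,-11,0],[0,0,2],0],[[-70,-22,0],[0,0,4],0],[[-105,-33,0],[0,0,6],0],[[-145,-45,0],[0,0,8],0],[[-185,-57,0],[0,0,10],0],[[-225,-69,0],[0,0,12],0],[[-260,-80,0],[0,0,12],0],[[-280,-86,0],[0,0,12],0]]'
python3 - <<'E'
from h import *
s=state();print(totool([.5176,-.2324,.145]),totool([.5176,-.2324,.0414]),2*np.degrees(np.arctan2(s["tcp_rot"][1],s["tcp_rot"][0])))
E
```

```text
t: 22.95
eef_pos: [0.5544, -0.0327, 0.3038]
tcp_rot: [2.324, 2.113, 0.001]
contact_force: [-0.1, -0.3, 0.8]
opening: 0.5
grip_force: 0.0
[-202.29011436  -17.72170875    3.82221314] [-202.2637841   -17.80066558  107.42217971] 84.54263483540582
```

```bash
python3 -m pendant '[[[-40,-4,0],[0,0,0],0],[[-80,-8,0],[0,0,0],0],[[-120,-12,0],[0,0,0],0],[[-160,-15,0],[0,0,0],0],[[-195,-17.5,0],[0,0,0],0],[[-202,-18,15],[0,0,0],0],[[-202,-18,40],[0,0,0],0],[[-202,-18,60],[0,0,0],0]]'
python3 - <<'E'
from h import *
print(totool([.5176,-.2324,.0414]))
E
```

```text
t: 23.75
eef_pos: [0.518, -0.2296, 0.242]
tcp_rot: [-2.323, -2.114, -0.0]
contact_force: [0.3, 0.4, -0.2]
opening: 0.501
grip_force: 0.0
[-2.87219675 -0.10683863 45.56615209]
```

```bash
python3 -m pendant '[[[-3,0,20],[0,0,0],0],[[-3,0,38],[0,0,0],0],[[-3,0,45.5],[0,0,0],0],[[-3,0,45.5],[0,0,0],0],[[-3,0,45.5],[0,0,0],-1],[[-3,0,45.5],[0,0,0],-1],[[-3,0,45.5],[0,0,0],-1],[[-3,0,45.5],[0,0,0],-1]]' && python3 -m pendant '[[[0,0,0],[0,0,0],-1],[[0,0,0],[0,0,0],-1],[[0,-3,0],[0,0,0],-1],[[0,-7,0],[0,0,0],-1],[[0,-11,0],[0,0,0],-1],[[0,-15,0],[0,0,0],-1],[[0,-20,0],[0,0,0],-1],[[0,-20,0],[0,0,0],-1]]' && python3 -m pendant '[[[0,0,-5],[0,0,0],-1],[[0,0,-25],[0,0,0],-1],[[0,0,-55],[0,0,0],-1],[[0,0,-90],[0,0,0],-1],[[0,0,-125],[0,0,0],-1],[[0,0,-155],[0,0,0],-1],[[0,0,-160],[0,0,0],-1],[[0,0,-160],[0,0,0],-1]]'
python3 - <<'E'
from h import *
print(totool([.552,.299,.205]))
E
```

```text
t: 24.55
eef_pos: [0.5182, -0.2327, 0.1982]
tcp_rot: [2.322, 2.114, 0.001]
contact_force: [3.7, -0.0, 0.9]
opening: 0.22
grip_force: 60.2
t: 25.35
eef_pos: [0.4972, -0.2308, 0.1969]
tcp_rot: [-2.322, -2.114, 0.001]
contact_force: [0.8, 0.6, -1.9]
opening: 0.223
grip_force: 60.4
t: 26.15
eef_pos: [0.4979, -0.2308, 0.3578]
tcp_rot: [2.322, 2.114, 0.001]
contact_force: [-0.0, 0.4, -2.2]
opening: 0.222
grip_force: 60.5
[532.585472     4.21799283  -2.42954681]
```

```bash
python3 -m pendant '[[[40,0,0],[0,0,-2],-1],[[80,1,0],[0,0,-4],-1],[[120,1,0],[0,0,-6],-1],[[160,1,0],[0,0,-8],-1],[[200,1,0],[0,0,-10],-1],[[240,2,0],[0,0,-12],-1],[[280,2,0],[0,0,-12],-1],[[310,2,0],[0,0,-12],-1]]'
python3 - <<'E'
from h import *
print(totool([.552,.299,.205]))
E
```

```text
t: 26.95
eef_pos: [0.5287, 0.0798, 0.3554]
tcp_rot: [-2.086, -2.346, 0.003]
contact_force: [-1.1, -0.6, -1.6]
opening: 0.222
grip_force: 60.4
[214.94204708  49.21761602  -4.65915969]
```

```bash
python3 -m pendant '[[[40,10,0],[0,0,0],-1],[[80,20,0],[0,0,0],-1],[[120,30,0],[0,0,0],-1],[[160,40,0],[0,0,0],-1],[[200,49,0],[0,0,0],-1],[[215,49,-5],[0,0,0],-1],[[215,49,-5],[0,0,0],-1],[[215,49,-5],[0,0,0],-1]]'
cat > rest2.py <<'E'
from rest import *
c=cam("wrist");np.savez("w7.npz",**c)
try:
    o,P=rest(c);d=sorted(P.tolist(),key=lambda p:p[1]);a,b=sorted(d[:2]);e,f=sorted(d[2:]);
    yaw=(np.arctan2(b[1]-a[1],b[0]-a[0])+np.arctan2(f[1]-e[1],f[0]-e[0]))/2
    o=np.mean(P,0) if len(P)==4 else o; print("centre",o,"yaw",np.degrees(yaw),"toolyaw",2*np.degrees(np.arctan2(*state()["tcp_rot"][1::-1]))%360)
    for i,g in enumerate((-82.5,-27.5,27.5,82.5)): print(i,totool([o[0]+g/1e3*np.cos(yaw),o[1]+g/1e3*np.sin(yaw),.0385]))
except Exception as x: print(x)
print(state()["opening"],state()["grip_force"])
E
python3 rest2.py
```

```text
t: 27.75
eef_pos: [0.5527, 0.2964, 0.361]
tcp_rot: [-2.088, -2.346, 0.003]
contact_force: [0.7, 0.4, -2.5]
opening: 0.222
grip_force: 60.4
[[168, 111], [483, 112], [465, 287], [185, 286]]
rest 551.9154052734375 302.8912658691406 (247.02410888671875, 147.11944580078125) 6.449864864349365
centre [0.5518 0.3029] yaw 6.447563631131336 toolyaw 96.605405253627
0 [  7.4785 -82.226  168.0009]
1 [  7.3269 -27.2263 167.9174]
2 [  7.1754  27.7735 167.8339]
3 [  7.0238  82.7732 167.7504]
0.2181444202081359 60.3645122051239
```

```bash
python3 -m pendant '[[[5,-20,20],[0,0,0],-1],[[7,-27.8,50],[0,0,0],-1],[[7,-27.8,90],[0,0,0],-1],[[7,-27.8,120],[0,0,0],-1],[[7,-27.8,145],[0,0,0],-1],[[7,-27.8,155],[0,0,0],-1],[[7,-27.8,162],[0,0,0],-1],[[7,-27.8,162],[0,0,0],-1]]' && python3 -m pendant '[[[0,0,1],[0,0,0],-1],[[0,0,2],[0,0,0],-1],[[0,0,3],[0,0,0],-1],[[0,0,4],[0,0,0],-1],[[0,0,4.5],[0,0,0],-1],[[0,0,5],[0,0,0],-1],[[0,0,5],[0,0,0],-1],[[0,0,5],[0,0,0],-1]]'
```

```text
t: 28.6
eef_pos: [0.5245, 0.3002, 0.2005]
tcp_rot: [-2.09, -2.346, 0.0]
contact_force: [-0.0, -0.2, -1.8]
opening: 0.218
grip_force: 60.4
t: 29.4
eef_pos: [0.5247, 0.3007, 0.1962]
tcp_rot: [2.088, 2.346, 0.003]
contact_force: [2.7, -0.6, 5.8]
opening: 0.223
grip_force: 61.4
```

```bash
python3 -m pendant '[[[0,0.3,1],[0,0,0],-1],[[0,0.3,2],[0,0,0],-1],[[0,0.3,2],[0,0,0],-0.4],[[0,0.3,2],[0,0,0],-0.3],[[0,0.3,2],[0,0,0],-0.2],[[0,0.3,-10],[0,0,0],-0.2],[[0,0.3,-40],[0,0,0],-0.2],[[0,0.3,-80],[0,0,0],-0.2]]' && python3 -m pendant '[[[-20,0,-10],[0,0,2],0],[[-55,0,-30],[0,0,4],0],[[-90,0,-35],[0,0,6],0],[[-130,0,-35],[0,0,8],0],[[-170,0,-35],[0,0,10],0],[[-210,0,-35],[0,0,12],0],[[-250,0,-35],[0,0,12],0],[[-280,0,-35],[0,0,12],0]]'
python3 - <<'E'
from h import *
s=state();print(totool([.5832,-.2335,.145]),totool([.5829,-.2325,.040]),2*np.degrees(np.arctan2(s["tcp_rot"][1],s["tcp_rot"][0])))
c=cam("side");a=c["image"][260:345,225:355,::-1];cv2.imwrite("pics/s2.png",cv2.resize(a,(780,510),interpolation=3))
E
```

```text
t: 30.2
eef_pos: [0.5243, 0.3005, 0.2756]
tcp_rot: [-2.088, -2.346, 0.005]
contact_force: [0.2, 0.2, -0.0]
opening: 0.401
grip_force: 0.0
t: 31.0
eef_pos: [0.5569, 0.0204, 0.3113]
tcp_rot: [2.323, 2.114, 0.001]
contact_force: [0.3, -0.4, -0.8]
opening: 0.499
grip_force: 0.0
[-250.24760869   49.97868796   11.39148625] [-249.27345203   49.50803144  116.39110292] 84.5918113760949
```

View pics/s2.png

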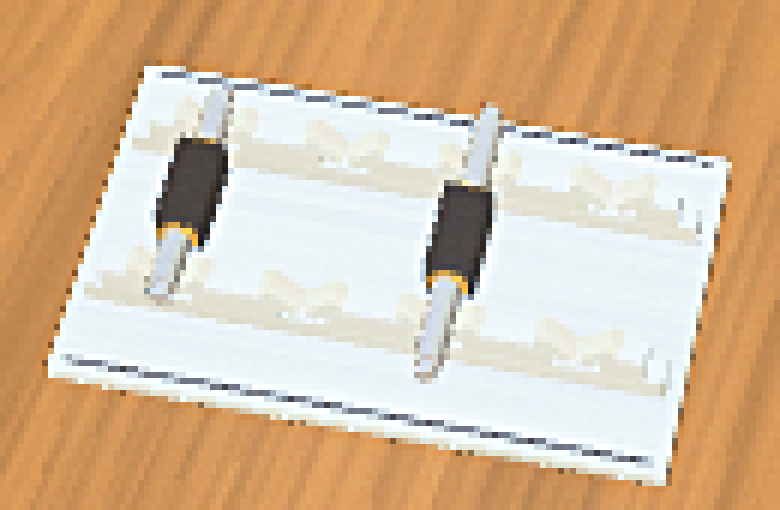

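Both rods lie level in the vees, in grooves 3 and 1. Now rod C.

```bash
python3 -m pendant '[[[-40,8,0],[0,0,0],0],[[-80,16,0],[0,0,0],0],[[-120,24,0],[0,0,0],0],[[-160,32,0],[0,0,0],0],[[-200,40,0],[0,0,0],0],[[-240,49,0],[0,0,0],0],[[-248,49.5,20],[0,0,0],0],[[-248,49.5,50],[0,0,0],0]]'
python3 - <<'E'
from h import *
print(totool([.5829,-.2315,.0412]))
E
```

```text
t: 31.85
eef_pos: [0.5831, -0.2309, 0.262]
tcp_rot: [2.323, 2.11, 0.002]
contact_force: [0.5, 0.1, 0.1]
opening: 0.502
grip_force: 0.0
[-0.2799829  -0.97612856 65.77692916]
```

```bash
python3 -m pendant '[[[0,-0.5,25],[0,0,0],0],[[0,-0.5,50],[0,0,0],0],[[0,-0.5,66],[0,0,0],0],[[0,-0.5,66],[0,0,0],0],[[0,-0.5,66],[0,0,0],-1],[[0,-0.5,66],[0,0,0],-1],[[0,-0.5,66],[0,0,0],-1],[[0,-0.5,66],[0,0,0],-1]]' && python3 -m pendant '[[[0,0,0],[0,0,0],-1],[[0,0,0],[0,0,0],-1],[[0,-3,0],[0,0,0],-1],[[0,-7,0],[0,0,0],-1],[[0,-11,0],[0,0,0],-1],[[0,-15,0],[0,0,0],-1],[[0,-20,0],[0,0,0],-1],[[0,-20,0],[0,0,0],-1]]' && python3 -m pendant '[[[0,0,-5],[0,0,0],-1],[[0,0,-25],[0,0,0],-1],[[0,0,-55],[0,0,0],-1],[[0,0,-90],[0,0,0],-1],[[0,0,-125],[0,0,0],-1],[[0,0,-155],[0,0,0],-1],[[0,0,-160],[0,0,0],-1],[[0,0,-160],[0,0,0],-1]]'
python3 - <<'E'
from h import *
print(totool([.552,.299,.205]))
E
```

```text
t: 32.65
eef_pos: [0.5833, -0.2291, 0.1963]
tcp_rot: [2.32, 2.113, 0.003]
contact_force: [6.9, -1.0, 0.7]
opening: 0.226
grip_force: 60.2
t: 33.45
eef_pos: [0.5621, -0.2271, 0.1944]
tcp_rot: [-2.322, -2.114, 0.001]
contact_force: [-0.2, 0.3, -2.2]
opening: 0.224
grip_force: 60.3
t: 34.25
eef_pos: [0.5627, -0.2271, 0.3551]
tcp_rot: [2.322, 2.114, 0.001]
contact_force: [0.3, -0.3, -3.0]
opening: 0.219
grip_force: 60.2
[522.8630549  -59.9401449   -5.21330108]
```

```bash
python3 -m pendant '[[[40,-6,0],[0,0,-2],-1],[[80,-12,0],[0,0,-4],-1],[[120,-18,0],[0,0,-6],-1],[[160,-24,0],[0,0,-8],-1],[[200,-28,0],[0,0,-10],-1],[[240,-30,0],[0,0,-12],-1],[[280,-32,0],[0,0,-12],-1],[[310,-35,0],[0,0,-12],-1]]'
python3 - <<'E'
from h import *
print(totool([.552,.299,.205]))
E
```

```text
t: 35.05
eef_pos: [0.5565, 0.087, 0.3526]
tcp_rot: [-2.086, -2.346, 0.003]
contact_force: [0.9, -0.7, -1.0]
opening: 0.223
grip_force: 60.2
[211.04289929  20.69469664  -7.42414942]
```

```bash
python3 -m pendant '[[[40,5,0],[0,0,0],-1],[[80,10,0],[0,0,0],-1],[[120,15,-7],[0,0,0],-1],[[160,20,-7],[0,0,0],-1],[[200,20,-7],[0,0,0],-1],[[211,20.5,-7],[0,0,0],-1],[[211,20.5,-7],[0,0,0],-1],[[211,20.5,-7],[0,0,0],-1]]'; python3 rest2.py; python3 -c "
from h import *
save(dict(np.load('w7.npz')),'w7')"
```

```text
t: 35.85
eef_pos: [0.5529, 0.2959, 0.3603]
tcp_rot: [-2.089, -2.346, 0.003]
contact_force: [-0.7, -0.0, -1.2]
opening: 0.222
grip_force: 60.2
[[167, 111], [484, 112], [465, 287], [185, 286]]
rest 552.0732421875 302.4764404296875 (246.90550231933594, 146.78677368164062) 6.416398048400879
centre [0.5522 0.3025] yaw 6.414403322847124 toolyaw 96.57861351619846
0 [  7.4828 -82.2644 167.3087]
1 [  7.3252 -27.2646 167.2486]
2 [  7.1675  27.7351 167.1885]
3 [  7.0099  82.7349 167.1285]
0.2221052712227153 60.203737020492554
```

View pics/w7.png

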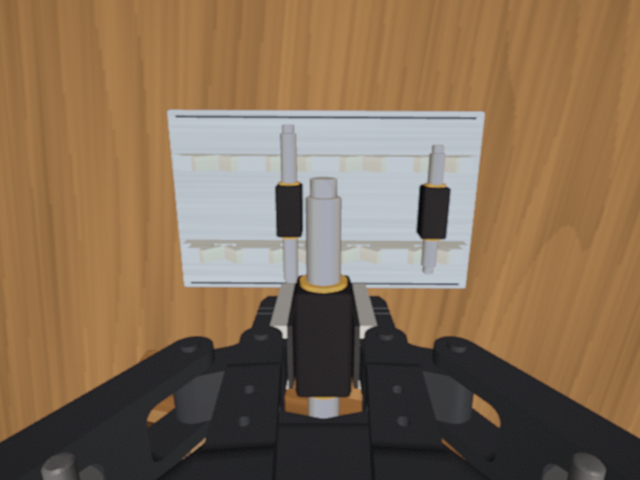

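The rest hasn't moved, rods lie at (289,210) and (433,211), and the third rod is held square. It goes in groove 0.

```bash
python3 -m pendant '[[[5,-40,20],[0,0,0],-1],[[9,-82.6,40],[0,0,0],-1],[[9,-82.6,80],[0,0,0],-1],[[9,-82.6,120],[0,0,0],-1],[[9,-82.6,145],[0,0,0],-1],[[9,-82.6,155],[0,0,0],-1],[[9,-82.6,162],[0,0,0],-1],[[9,-82.6,162],[0,0,0],-1]]' && python3 -m pendant '[[[0,0,1],[0,0,0],-1],[[0,0,2],[0,0,0],-1],[[0,0,3],[0,0,0],-1],[[0,0,4],[0,0,0],-1],[[0,0,4.5],[0,0,0],-1],[[0,0,5],[0,0,0],-1],[[0,0,5],[0,0,0],-1],[[0,0,5],[0,0,0],-1]]'
```

```text
t: 36.7
eef_pos: [0.47, 0.2957, 0.1997]
tcp_rot: [2.09, 2.346, 0.0]
contact_force: [-0.2, 0.8, -1.1]
opening: 0.22
grip_force: 60.3
t: 37.5
eef_pos: [0.4697, 0.2961, 0.1944]
tcp_rot: [2.089, 2.346, 0.0]
contact_force: [-0.3, 0.1, -1.3]
opening: 0.222
grip_force: 60.4
```

```bash
python3 -m pendant '[[[0,0,1],[0,0,0],-1],[[0,0,2],[0,0,0],-1],[[0,0,2.5],[0,0,0],-1],[[0,0,3],[0,0,0],-1],[[0,0,3],[0,0,0],-1],[[0,0,3],[0,0,0],-1],[[0,0,3],[0,0,0],-1],[[0,0,3],[0,0,0],-1]]'&& python3 -m pendant '[[[0,0,0],[0,0,0],-0.4],[[0,0,0],[0,0,0],-0.4],[[0,0,0],[0,0,0],-0.3],[[0,0,0],[0,0,0],-0.2],[[0,0,-10],[0,0,0],-0.2],[[0,0,-40],[0,0,0],-0.2],[[0,0,-80],[0,0,0],-0.2],[[-40,20,-120],[0,0,0],-0.2]]'
python3 - <<'E'
from h import *
print(totool([.51,.22,.25]))
E
```

```text
t: 38.3
eef_pos: [0.4703, 0.2963, 0.1929]
tcp_rot: [2.089, 2.345, 0.004]
contact_force: [-1.0, -2.3, 13.1]
opening: 0.223
grip_force: 62.5
t: 39.1
eef_pos: [0.4889, 0.2667, 0.3073]
tcp_rot: [-2.085, -2.35, -0.002]
contact_force: [1.3, -0.1, -0.1]
opening: 0.399
grip_force: 0.0
[-48.93528888  15.31229463 -97.68575318]
```

```bash
python3 -m pendant '[[[-20,5,-30],[0,0,0],0],[[-50,15,-60],[0,0,0],0],[[-80,25,-95],[0,0,0],0],[[-110,35,-95],[0,0,0],0],[[-150,50,-95],[0,0,0],0],[[-190,60,-95],[0,0,0],0],[[-220,65,-95],[0,0,0],0],[[-230,70,-95],[0,0,0],0]]'
python3 - <<'E'
from h import *
c=cam("wrist");save(c,"w8");np.savez("w8.npz",**c);u,v=map(int,proj(c,[.6447,-.022,.0535]));print(u,v)
d=cam("side");a=d["image"][260:345,225:355,::-1]
w=c["image"][:,:,::-1];q=cv2.resize(w[max(v-45,0):v+45,max(u-45,0):u+45],(390,390),interpolation=3) if 0<u<640 and 0<v<480 else np.zeros((390,390,3),np.uint8)
cv2.imwrite("pics/f.png",cv2.hconcat([cv2.resize(a,(400,390),interpolation=3),q]))
E
```

```text
t: 39.9
eef_pos: [0.5865, 0.0421, 0.4003]
tcp_rot: [2.092, 2.343, -0.0]
contact_force: [0.1, 0.9, -0.2]
opening: 0.503
grip_force: 0.0
382 291
```

View pics/f.png

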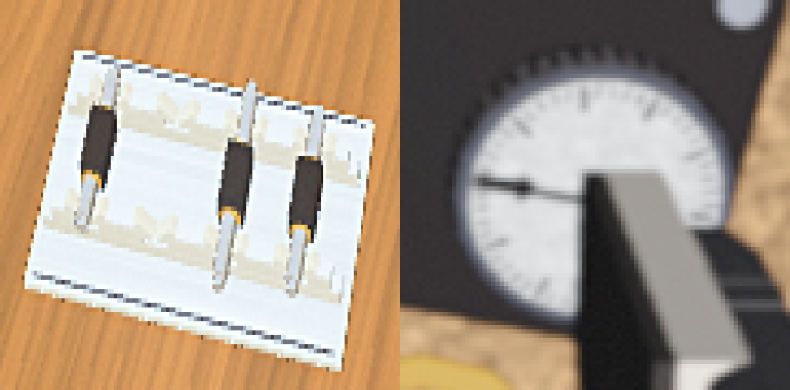

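View pics/w8.png

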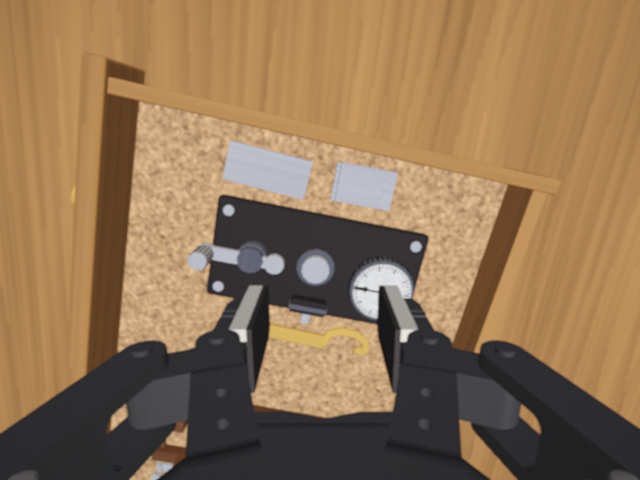

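The final views show all three rods level in grooves 3, 1 and 0. The crank points away from the dial, the pointer lies along the zero mark, and the blocks and spanner are undisturbed. I'm handing the job in.

```bash
python3 -c "
from bench import *
print(close_job())"
```

```text
the job is handed in; nothing more can be done
None
```

Job handed in at about 40 s of the 210 s: the crank is down on its stop, the bezel zero is within about 1° of the pointer, and the three rods that were in the rack lie in grooves 0, 1 and 3 of the rest, with the blocks, spanner and micrometer left alone.

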